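# Empty the deep flip-top tin into its catch tray

## Task

Turn the deeper of the two flip-top tins right over by its crank, so that its lid swings open and the three nuts inside fall into the catch tray beneath it. Then turn the tin back fully upright with its lid shut, let go of the crank, and leave the shallow tin alone.

Things in the scene. Friction and masses are not known exactly. Their poses are not given: they have to be found in the camera images.
- deep_stand: Fixed grey stand of the deep tin: catch tray 104 (x) x 156 (y) x 34 mm, walls 3 mm, uprights 162 mm high on its x sides, outer faces 58 mm from centre. Origin at the centre of the underside, z up; crank on its -x side, towards the robot. The plain steel tin, 76 x 84 x 64 mm, turns between the uprights about an axis along x, 140 mm above the origin. The two stands may be either way round.
- deep_tin (a joint): Turn of the deep tin about its pivot, rad: 0 upright on its stop, growing as it tips towards the stand's +y, 2.5 at the other stop (nearly upside down). Light friction (1 to 3 N at the crank knob); it roughly stays where it is left.
- deep_knob (a point): Centre of the black crank knob, 16 mm diameter, 46 mm long, parallel to the stand's x, spinning freely on its pin (fingers stay upright). 92 mm to -x of the stand's centre, 60 mm from the pivot axis: tin upright, 49 mm to -y and 34 mm above the axis; at 2.5 rad, 60 mm to +y and level with it, having passed over the top. The crank arm ends 68 mm from the stand's centre. Axes turn with the tin.
- deep_lid (a joint): Opening of the deep tin's lid, rad: 0 shut, up to 1.7. A loose plate 3 mm thick hinged on the tin's -y rim: shut by its weight, it hangs open when the tin is turned beyond about 1.6 rad (about 0.9 open at 2.5) and falls shut again on the way back.
- nut_a: One of three steel hexagon nuts, 28 mm across, 16 mm high, hidden in the deep tin at the start; origin at the centre of its underside.
- nut_b: Another such nut, in the deep tin too.
- nut_c: The third such nut, in the deep tin too.
- shallow_tin (a joint): Turn of the shallow tin about its pivot, rad: 0 upright. Its stand, crank and lid are like the deep one's but the tin is only 28 mm high. To be left alone.

How it is judged:
By the outcome, as a careful person would: the job done as asked, in the order asked, and still so for the second after the job is handed in, with the robot touching nothing.
It also fails if it takes over 48 s, if anything falls off the work surface, if the arm or the gripper's body presses on something with over 40 N, if the wrist force passes 120 N, or if a joint passes its speed limit or range.

## Robot

A 6-joint arm with a two-finger parallel gripper is mounted at the origin on a cart in front of the work surface, level with it; the furniture and walls round the work are solid. World frame = base frame: x ahead of the robot, y to its left, z up, the work surface at z = 0. Lengths are in m, angles in rad, forces in N, time in s.
With the tool pointing down it reaches from about 0.275 to 0.775 m from the base axis. Payload 14.6 kg.
Tool frame: the origin (TCP) lies between the finger pads; the fingertips stand r.tip_reach ahead of it and the grasp point (between the pads) is the TCP (r.tip_reach is the distance from the TCP to the fingertips, in m); z points along the fingers, y is the line along which they close (so a half turn about z gives the same grasp; the last joint's range is limited). The gripper opens to 85 mm and grips with 20 to 120 N. Pads are 22 mm wide; open, the fingers measure 114 mm over their backs; the gripper's body (76 mm by 85 mm) begins 54 mm behind the grasp point. The pads swing forward as they close: fully open they stand 13 mm farther back than shut.
Start: joints at [1.193, 0.263, -0.048, 1.259, 0, 1.415], TCP at [0.116, 0.512, 0.25] pointing down, gripper open.
Joint ranges: [-2.65, 2.65], [-0.89, 1.7], [-1.18, 1.37], [-2.13, 2.11], [-1.35, 1.29], [-3.14, 3.14]. Speed limits (rad/s): [1.89, 1.89, 2.57, 2.79, 3.14, 3.14].

## Interface

Orientations are given as a unit quaternion [w, x, y, z].
In Python, from workcell import r, read_camera, camera_params, hand_in, search_frame, silhouettes gives the robot as it stands.
- The arm moves only by the tool play_rows, never from a script. Its argument "deltas" is a list of rows, each a list of 3 entries, a list of its own where there are three numbers: the turn, a rotation vector about the tool's x, y, z in rad, then the shift along the tool's x, y, z in cm, then the finger opening in cm, from 0 to 8.54. In form: [[[rx, ry, rz], [tx, ty, tz], hand], ...]. A call has 1 to 12 rows; each row is the pose to reach, as a shift and turn from the pose commanded when the call began, along the tool's axes at that moment; what a row does not reach only later rows make up. A row lasts 1/8 s, in which the tool goes at most 62.5 mm and 10.7 degrees, less where a joint would pass 70% of its speed; a pose out of reach is approached as far as the arm can. A call with a gripper value outside its range is refused whole. The fingers move at their own pace and stop on an object; "squeeze" is the grip in N (left out, the last holds). Time passes only in rows, so rows that repeat a pose let the fingers close. It gives the time, the measured TCP pose, the force, the opening and the grip force at its end, in the units of the state.
- r.get_state(): the state, without advancing time (a new reading comes with each control period).
- read_camera(name): name is "scene" or "top"; returns the picture (400x640x3 uint8, red, green, blue); there is no depth.
- camera_params(name): a dict with "fx", "fy", "cx", "cy" (pixels), "R" (3x3) and "t" (3): a world point X has camera coordinates R X + t. Camera axes: x right, y down, z forward; pixel columns grow to the right and rows downward; lengths in m; the calibration is good to about 2 mm. A picture is of the moment at which its call begins. camera_params takes no time and is no camera call.
- hand_in(): hands the job in; it is judged then, once.
Trained networks look in the newest picture that a camera, given by its name, has taken for a name from the list of things; names that differ only in an ending like _2 or _b are one class to them, and where a whole thing is asked for, a point or a joint stands for the part that bears it (a point fixed in the world has none). Each returns a list of dicts, best first, with "score" (0 to 1); they miss things now and then, are a little off and sometimes report something else, mostly with a low value. They report only what shows in the picture. A call takes as long as a camera call.
- search_frame(camera, thing): "position" ([x, y, z] in m, in the coordinates of the camera as it stood for that picture, good to about 4 mm: the middle of the surface that is visible of it).
- silhouettes(camera, thing): "mask" (400x640 bool, what is visible of it).
The state is a dict: "t": time; "joints": joint angles; "joint_velocities": joint speeds; "tau": joint torques, N m; "tcp_pos": TCP position; "tcp_rot": TCP orientation; "wrist_force": force on the tool from outside, world axes, zero at the start; "wrist_torque": the same for the moment, N m; "gripper_width": finger opening in m; "grip_force": force on a finger pad.
Only numpy, scipy, OpenCV 4.12 (cv2) and the standard library are available. Lean on these libraries where they do the work, as an engineer would, in place of code of your own. Each camera call takes 0.05 s, during which the arm holds its last target. There are 200 camera calls.

## Working session

There is one attempt and no reset: what is moved stays moved. The work goes in short steps, Python scripts to look and compute and a tool call to move; the robot and the scene stay as the last step left them, time stands still between calls to the robot, and variables do not carry over. Pictures are saved under pics/ and viewed, at most 10 in all, crops included, and the job is handed in when it is done.

Besides the shell and the picture viewer there is one more tool, called after "Call:" by a JSON object that holds its "method" and its "body", one argument or row to a line. play_rows: Moves the arm, as the interface text tells. Its arguments: {"type":"object","properties":{"deltas":{"type":"array","items":{"type":"array"}},"squeeze":{"type":"number"}},"required":["deltas"]}

```bash
mkdir -p pics; ls
python3 - <<'E'
from workcell import *
import cv2,numpy as np
for c in("scene","top"):
    im=read_camera(c);cv2.imwrite(f"pics/{c}0.png",im[:,:,::-1])
    p=camera_params(c);R=np.array(p["R"]);t=np.array(p["t"])
    print(c,p["fx"],p["cx"],p["cy"],"campos",-R.T@t)
    for n in("deep_stand","deep_tin","deep_knob","deep_lid","shallow_tin"):
        for d in search_frame(c,n)[:3]:
            print(n,round(d["score"],2),np.round(R.T@(np.array(d["position"])-t),4))
s=r.get_state();print(s,r.tip_reach)
E
```

```text
pics
scene 365.8604136315161 315.5493163247889 195.52546323500144 campos [0.37367579 0.43173735 0.76508482]
deep_stand 0.66 [ 0.6542 -0.1261  0.1181]
deep_tin 0.88 [ 0.6462 -0.1277  0.1703]
deep_knob 0.61 [ 0.6526 -0.1278  0.1757]
deep_lid 0.92 [ 0.6588 -0.144   0.1748]
deep_lid 0.6 [ 0.6492 -0.1285  0.1761]
shallow_tin 0.64 [0.6579 0.1418 0.1596]
top 417.00920779751215 320.7480622871149 201.1055408613073 campos [ 0.58553103 -0.05084617  0.97481056]
deep_stand 0.59 [ 0.6519 -0.138   0.1758]
deep_tin 0.75 [ 0.6593 -0.1517  0.1722]
deep_knob 0.63 [ 0.6536 -0.1517  0.1736]
deep_lid 0.72 [ 0.6637 -0.143   0.1762]
shallow_tin 0.91 [0.6647 0.1417 0.155 ]
{'t': 0.6, 'joints': array([ 1.19272194e+00,  2.63111909e-01, -4.83160520e-02,  1.25939808e+00,
       -2.21885539e-05,  1.41552472e+00]), 'joint_velocities': array([-0.00048237,  0.0009085 , -0.00099214,  0.00089475,  0.00096777,
       -0.00136237]), 'tau': array([-5.14549156e-04, -6.37178779e+01,  3.84683239e+01,  8.41026140e-04,
       -1.37615543e-04,  4.71115456e-06]), 'tcp_pos': array([0.11600123, 0.51202068, 0.25026621]), 'tcp_rot': array([ 6.78753674e-06,  1.11171114e-01,  9.93801280e-01, -1.72533358e-05]), 'wrist_force': array([0.08564286, 0.31701788, 0.17595509]), 'wrist_torque': array([ 0.00984319, -0.03040546,  0.02378668]), 'grip_force': 0.0, 'gripper_width': 0.08514704920153604} 0.019
```

View pics/scene0.png

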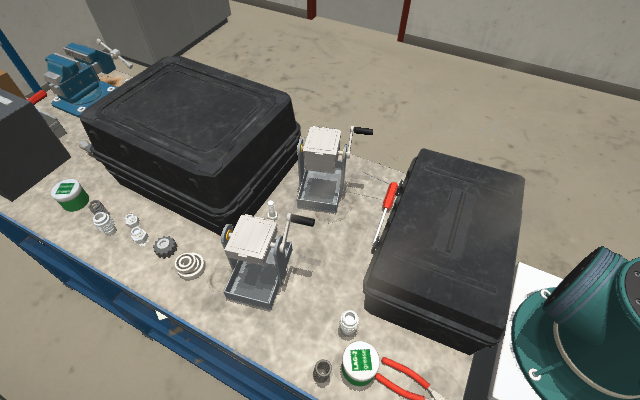

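View pics/top0.png

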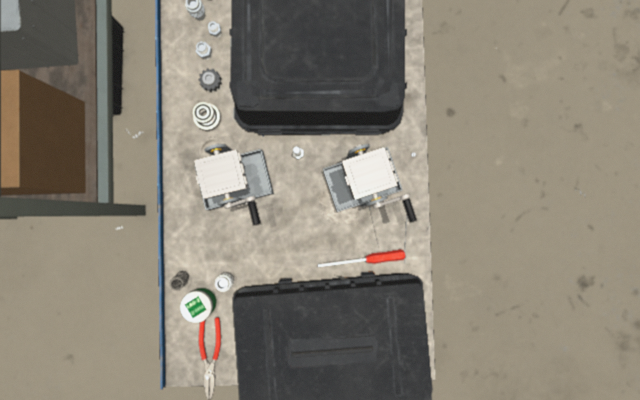

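The scene picture shows two stands: one near (255,250) at y≈+0.14, and one far at (320,165) at y≈-0.14. Both knobs point towards the robot. I'll zoom in to compare tin depths.

Run:
```python
import cv2,numpy as np
a=cv2.imread("pics/scene0.png")
A=cv2.resize(a[200:315,210:325],None,fx=3.4,fy=3.4,interpolation=cv2.INTER_CUBIC)
B=cv2.resize(a[112:227,275:390],None,fx=3.4,fy=3.4,interpolation=cv2.INTER_CUBIC)
cv2.imwrite("pics/c1.png",np.hstack([A,B]))
t=cv2.imread("pics/top0.png")
cv2.imwrite("pics/c2.png",cv2.resize(t[130:235,185:435],None,fx=3.2,fy=3.2,interpolation=cv2.INTER_CUBIC))
```

```text
(no output)
```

View pics/c1.png

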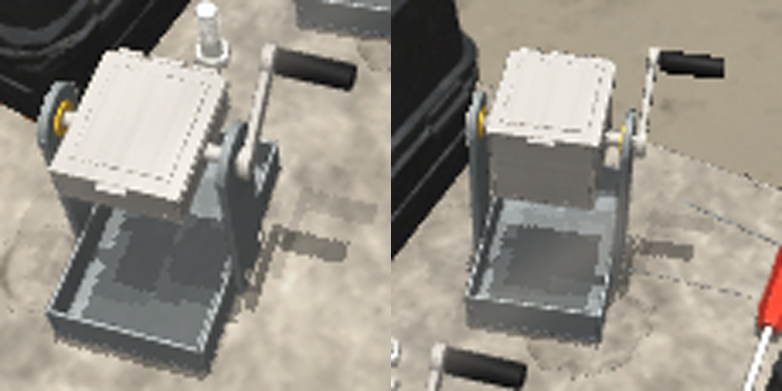

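View pics/c2.png

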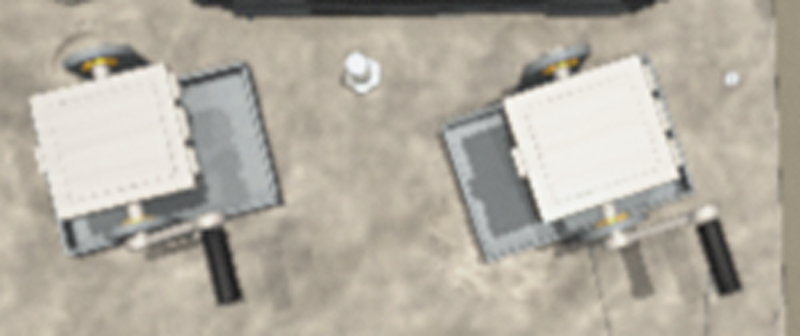

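The right-hand stand (y≈-0.14) holds the deep tin: its front face is tall in the scene crop at (540,170). I'll fit that stand's pose from the tray corners and knob ends.

```bash
cat > h.py <<'E'
from workcell import *
import numpy as np,cv2
from scipy.optimize import least_squares
from scipy.spatial.transform import Rotation as Ro
def proj(c,X):
    p=camera_params(c);q=np.array(p["R"])@X+np.array(p["t"])
    return np.array([p["fx"]*q[0]/q[2]+p["cx"],p["fy"]*q[1]/q[2]+p["cy"]])
def W(s,P): # s=(x,y,yaw)
    return np.r_[Ro.from_euler("z",s[2]).apply(P)[:2]+s[:2],P[2]]
E
python3 - <<'E'
from h import *
obs=[("top",(324,170.6),(.052,.078,.034)),("top",(336.6,211.9),(-.052,.078,.034)),("top",(400.6,189.4),(-.052,-.078,.034)),
("top",(405.9,199.4),(-.069,-.049,.174)),("top",(415.6,221.3),(-.115,-.049,.174)),
("scene",(354.1,130.5),(-.069,-.049,.174)),("scene",(373.2,132.6),(-.115,-.049,.174)),
("scene",(298.2,200.2),(.052,.078,.034)),("scene",(338,206.7),(-.052,.078,.034))]
f=lambda s:np.concatenate([proj(c,W(s,np.array(P)))-u for c,u,P in obs])
o=least_squares(f,[.65,-.14,.3],loss="soft_l1",x_scale=[.01,.01,.1]);print(o.x,np.round(o.fun.reshape(-1,2) if o.fun.size==18 else 0,1))
s=o.x
print("knob",W(s,np.array([-.092,-.049,.174])),"axis",W(s,np.array([-.092,0,.14])),"end",W(s,np.array([-.092,.06,.14])))
obs2=[("top",(183.75+21.25,208.0+1)) ]
for c in("top","scene"):
  for d in silhouettes(c,"deep_knob")[:2]:
    m=d["mask"];im=read_camera(c);v,u=np.nonzero(m);print(c,d["score"],m.sum(),u.min(),u.max(),v.min(),v.max(),"pred centre",proj(c,W(s,np.array([-.092,-.049,.174]))))
    k=m&(im.max(2)<70);v,u=np.nonzero(k);print(k.sum(),u.mean(),v.mean())
E
```

```text
[ 0.6603169  -0.14545553  0.32106814] [[-2.  -0.4]
 [ 1.1  1.5]
 [ 2.   0.5]
 [-0.2 -0.3]
 [-1.6  0.3]
 [-0.  -0.3]
 [-0.1 -0.4]
 [-0.7  0.1]
 [ 0.1 -1.3]]
knob [ 0.58848164 -0.22098497  0.174     ] axis [ 0.5730182  -0.17448892  0.14      ] end [ 0.55408338 -0.11755499  0.14      ]
top 0.7 2441 342 416 148 222 pred centre [409.83958858 210.35252552]
130 408.74615384615385 209.96923076923076
scene 0.78 1696 302 371 127 173 pred centre [363.5543785  131.20698003]
110 361.6272727272727 131.0
```

```bash
cat >> h.py <<'E'
S=np.array([.6603,-.1455,.318])
def arc(q,dx=-.096,rad=.060): # knob target for tin angle q
    a=np.arctan2(.034,-.049)-q
    return W(S,np.array([dx,rad*np.cos(a),.14+rad*np.sin(a)]))
def rows(ws,turn=True):
    s=r.get_state();q=s["tcp_rot"];R=Ro.from_quat([q[1],q[2],q[3],q[0]])
    y=np.array([-np.sin(S[2]),np.cos(S[2]),0]);z=np.array([0,0,-1.])
    T=Ro.from_matrix(np.c_[np.cross(y,z),y,z])
    print("turn",np.round((R.inv()*T).as_rotvec(),3),"tcp",s["tcp_pos"].round(4),"F",s["wrist_force"].round(1),s["t"])
    for w in ws: print(np.round(R.inv().apply(np.array(w)-s["tcp_pos"])*100,2).tolist())
E
python3 - <<'E'
from h import *
k=arc(0);print(k)
rows([[.25,.47,.33],[.42,.35,.33],[.52,.2,.33],[.56,.0,.33],[k[0],k[1],.30],[k[0],k[1],.24],k])
E
```

```text
[ 0.58452622 -0.22233983  0.17420489]
turn [ 0.     0.    -0.541] tcp [0.116  0.512  0.2503] F [ 0.4  0.2 -0. ] 0.8
[-14.0, -1.14, -7.97]
[-33.23, -9.09, -7.97]
[-46.3, -21.51, -7.97]
[-54.62, -40.13, -7.97]
[-61.92, -61.27, -4.97]
[-61.92, -61.27, 1.03]
[-61.92, -61.27, 7.61]
```

Call:
{"method": "play_rows", "body": {
  "deltas": [
    [[0,0,0],[-5,-0.4,-6],8.5],
    [[0,0,-0.1],[-9.5,-0.8,-8],8.5],
    [[0,0,-0.15],[-14,-1.2,-8],8.5],
    [[0,0,-0.2],[-19,-3.5,-8],8.5],
    [[0,0,-0.25],[-24,-6,-8],8.5],
    [[0,0,-0.3],[-29,-8.2,-8],8.5],
    [[0,0,-0.35],[-33,-11,-8],8.5],
    [[0,0,-0.4],[-37,-14,-8],8.5],
    [[0,0,-0.45],[-41,-17.5,-8],8.5],
    [[0,0,-0.5],[-45,-21,-8],8.5],
    [[0,0,-0.54],[-48,-26,-8],8.5],
    [[0,0,-0.54],[-50,-31,-8],8.5]
  ]
}}

```text
t: 2.3
tcp_pos: [0.5358, 0.0973, 0.33]
tcp_rot: [-0.0, -0.158, 0.987, -0.0]
wrist_force: [0.2, -0.1, -0.2]
gripper_width: 0.085
grip_force: 0.0
```

Run:
```python
from h import *
k=arc(0)
rows([[.56,.0,.33],[.59,-.1,.32],[k[0],k[1],.30],[k[0],k[1],.24],k])
```

```text
turn [ 0. -0. -0.] tcp [0.5358 0.0973 0.33  ] F [ 0.2 -0.1 -0.2] 2.3
[0.74, -10.0, -0.0]
[1.02, -20.44, 1.0]
[5.36, -31.89, 3.0]
[5.36, -31.89, 9.0]
[5.36, -31.89, 15.58]
```

Call:
{"method": "play_rows", "body": {
  "deltas": [
    [[0,0,0],[0.4,-5,0],8.5],
    [[0,0,0],[0.7,-10,0],8.5],
    [[0,0,0],[1,-15,0.5],8.5],
    [[0,0,0],[2,-20,1],7],
    [[0,0,0],[3.5,-25,2],6],
    [[0,0,0],[5.3,-30,3],6],
    [[0,0,0],[5.3,-31.9,5],6],
    [[0,0,0],[5.3,-31.9,8],6],
    [[0,0,0],[5.3,-31.9,9],6],
    [[0,0,0],[5.3,-31.9,9],6]
  ]
}}

```text
t: 3.55
tcp_pos: [0.5842, -0.2201, 0.2404]
tcp_rot: [-0.0, -0.158, 0.987, 0.0]
wrist_force: [-0.3, 0.1, 0.2]
gripper_width: 0.0602
grip_force: 0.0
```

Run:
```python
from h import *
rows([arc(0)])
for c in("top","scene"):cv2.imwrite(f"pics/{c}1.png",read_camera(c)[:,:,::-1])
a=cv2.imread("pics/top1.png")[120:270,300:450];b=cv2.imread("pics/scene1.png")[60:210,280:430]
cv2.imwrite("pics/c3.png",cv2.resize(np.hstack([a,b]),None,fx=2.6,fy=2.6,interpolation=cv2.INTER_CUBIC))
```

```text
turn [ 0. -0. -0.] tcp [ 0.5842 -0.2201  0.2404] F [-0.3  0.1  0.2] 3.55
[0.04, -0.23, 6.62]
```

View pics/c3.png

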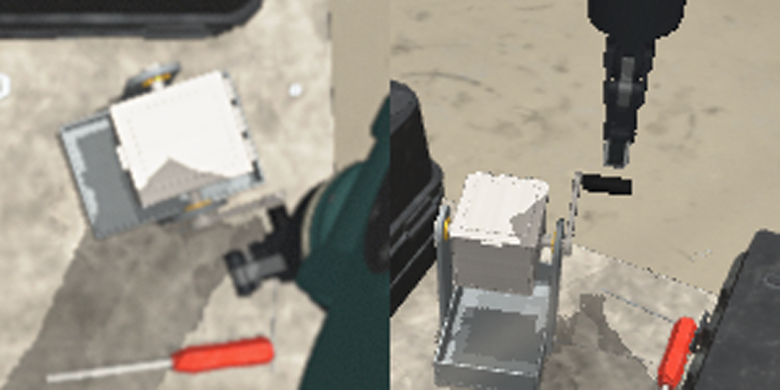

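The gripper is above the knob in both views, with the fingertip at (617,155) and the knob at (605,183) in the scene half. Next I'll go down and close.

Call:
{"method": "play_rows", "body": {
  "deltas": [
    [[0,0,0],[0,-0.2,2.5],6],
    [[0,0,0],[0,-0.2,5],6],
    [[0,0,0],[0,-0.2,6.6],6],
    [[0,0,0],[0,-0.2,6.6],6],
    [[0,0,0],[0,-0.2,6.6],3],
    [[0,0,0],[0,-0.2,6.6],2],
    [[0,0,0],[0,-0.2,6.6],1.2],
    [[0,0,0],[0,-0.2,6.6],1.2],
    [[0,0,0],[0,-0.2,6.6],1.2],
    [[0,0,0],[0,-0.2,6.6],1.2]
  ],
  "squeeze": 25
}}

```text
t: 4.9
tcp_pos: [0.5849, -0.2216, 0.175]
tcp_rot: [0.0, -0.158, 0.987, 0.0]
wrist_force: [-2.0, 7.2, 7.2]
gripper_width: 0.015
grip_force: 26.1
```

Run:
```python
from h import *
rows([arc(q) for q in np.arange(0,2.51,.25)])
```

```text
turn [ 0.001  0.001 -0.   ] tcp [ 0.5849 -0.2216  0.175 ] F [-2.   7.2  7.2] 4.9
[0.06, -0.06, 0.08]
[0.06, 0.94, -1.03]
[0.06, 2.18, -1.86]
[0.06, 3.6, -2.36]
[0.06, 5.09, -2.49]
[0.06, 6.56, -2.25]
[0.07, 7.93, -1.65]
[0.07, 9.11, -0.73]
[0.07, 10.03, 0.45]
[0.07, 10.62, 1.83]
[0.07, 10.86, 3.3]
```

Call:
{"method": "play_rows", "body": {
  "deltas": [
    [[0,0,0],[0,0.5,-0.5],1.2],
    [[0,0,0],[0,1,-1.05],1.2],
    [[0,0,0],[0,1.6,-1.5],1.2],
    [[0,0,0],[0,2.25,-1.9],1.2],
    [[0,0,0],[0,2.9,-2.2],1.2],
    [[0,0,0],[0,3.65,-2.4],1.2],
    [[0,0,0],[0,4.4,-2.5],1.2],
    [[0,0,0],[0,5.1,-2.52],1.2],
    [[0,0,0],[0,5.1,-2.52],1.2]
  ]
}}

```text
t: 6.02
tcp_pos: [0.5698, -0.173, 0.2006]
tcp_rot: [0.001, -0.158, 0.987, -0.0]
wrist_force: [6.8, 3.3, 5.2]
gripper_width: 0.0153
grip_force: 26.2
```

Run:
```python
from h import *
rows([arc(q) for q in np.arange(1,2.51,.125)])
im=read_camera("scene");cv2.imwrite("pics/c4.png",cv2.resize(im[60:210,280:430,::-1],None,fx=3,fy=3))
```

```text
turn [-0.001  0.003  0.   ] tcp [ 0.5698 -0.173   0.2006] F [6.8 3.3 5.2] 6.025
[0.15, -0.0, 0.06]
[0.15, 0.74, 0.13]
[0.15, 1.47, 0.3]
[0.15, 2.18, 0.56]
[0.15, 2.84, 0.9]
[0.15, 3.46, 1.32]
[0.15, 4.03, 1.81]
[0.16, 4.52, 2.38]
[0.16, 4.94, 3.0]
[0.16, 5.29, 3.66]
[0.16, 5.54, 4.37]
[0.16, 5.71, 5.1]
[0.17, 5.78, 5.84]
```

View pics/c4.png

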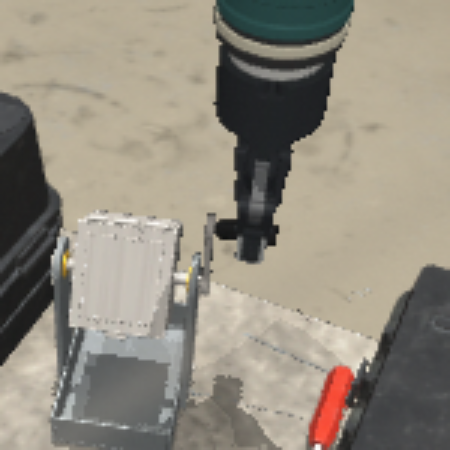

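The tin is tipped about 1 rad and the knob is still held (crop, 245,232). I'll continue to the far stop.

Call:
{"method": "play_rows", "body": {
  "deltas": [
    [[0,0,0],[0.1,0.75,0.1],1.2],
    [[0,0,0],[0.1,1.45,0.3],1.2],
    [[0,0,0],[0.1,2.2,0.55],1.2],
    [[0,0,0],[0.1,2.85,0.9],1.2],
    [[0,0,0],[0.1,3.45,1.3],1.2],
    [[0,0,0],[0.1,4.05,1.8],1.2],
    [[0,0,0],[0.1,4.5,2.4],1.2],
    [[0,0,0],[0.1,4.95,3],1.2],
    [[0,0,0],[0.1,5.3,3.65],1.2],
    [[0,0,0],[0.1,5.55,4.35],1.2],
    [[0,0,0],[0.1,5.7,5.1],1.2],
    [[0,0,0],[0.1,5.75,5.75],1.2]
  ]
}}

```text
t: 7.58
tcp_pos: [0.5526, -0.1176, 0.143]
tcp_rot: [0.003, -0.159, 0.987, 0.001]
wrist_force: [17.7, 14.1, 1.7]
gripper_width: 0.0152
grip_force: 25.9
```

Call:
{"method": "play_rows", "body": {
  "deltas": [
    [[0,0,0],[0,0,0.1],1.2],
    [[0,0,0],[0,0,0.1],1.2],
    [[0,0,0],[0,0,0.1],1.2],
    [[0,0,0],[0,0,0.1],1.2],
    [[0,0,0],[0,0,0.1],1.2],
    [[0,0,0],[0,0,0.1],1.2],
    [[0,0,0],[0,0,0.1],1.2],
    [[0,0,0],[0,0,0.1],1.2],
    [[0,0,0],[0,0,0.1],1.2],
    [[0,0,0],[0,0,0.1],1.2]
  ]
}}

```text
t: 8.82
tcp_pos: [0.5526, -0.1176, 0.1425]
tcp_rot: [0.003, -0.159, 0.987, 0.001]
wrist_force: [16.0, 16.0, 6.0]
gripper_width: 0.0152
grip_force: 26.4
```

Run:
```python
from h import *
rows([arc(q) for q in np.arange(2.5,-.01,-.125)])
a=read_camera("scene");b=read_camera("top")
for c in("top","scene"):
  R=np.array(camera_params(c)["R"]);t=np.array(camera_params(c)["t"])
  for d in search_frame(c,"nut_a")[:5]:print(c,d["score"],R.T@(np.array(d["position"])-t))
cv2.imwrite("pics/c5.png",cv2.resize(np.hstack([b[120:270,300:450],a[90:240,280:430]])[:,:,::-1],None,fx=2.6,fy=2.6,interpolation=cv2.INTER_CUBIC))
```

```text
turn [0.001 0.007 0.001] tcp [ 0.5526 -0.1176  0.1425] F [16. 16.  6.] 8.825
[0.25, -0.02, 0.03]
[0.24, -0.09, -0.71]
[0.24, -0.26, -1.44]
[0.23, -0.51, -2.15]
[0.23, -0.85, -2.82]
[0.22, -1.27, -3.44]
[0.22, -1.77, -4.0]
[0.22, -2.33, -4.5]
[0.21, -2.95, -4.92]
[0.21, -3.61, -5.26]
[0.21, -4.32, -5.52]
[0.21, -5.05, -5.69]
[0.21, -5.79, -5.76]
[0.21, -6.54, -5.74]
[0.21, -7.28, -5.63]
[0.22, -8.0, -5.43]
[0.22, -8.7, -5.13]
[0.22, -9.34, -4.76]
[0.23, -9.94, -4.3]
[0.23, -10.48, -3.78]
[0.23, -10.94, -3.19]
top 0.55 [ 0.62887225 -0.08879863  0.02288601]
top 0.22 [ 0.67015282 -0.13416044  0.15552945]
scene 0.62 [ 0.67990546 -0.09716705  0.01808252]
scene 0.42 [ 0.63680752 -0.12069553  0.01707853]
```

View pics/c5.png

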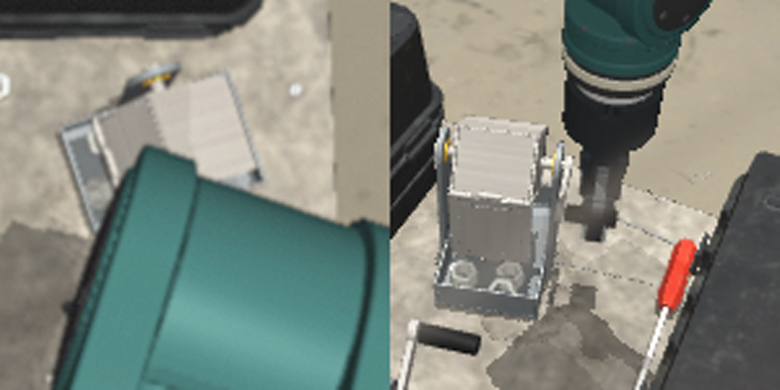

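Nuts lie in the tray at (463,272), (510,270) and (500,288) in the scene half. I'll nudge down onto the stop, relax the axial force and then turn back.

Call:
{"method": "play_rows", "body": {
  "deltas": [
    [[0,0,0],[-0.1,0,0.15],1.2],
    [[0,0,0],[-0.1,0,0.3],1.2],
    [[0,0,0],[-0.1,0,0.3],1.2],
    [[0,0,0],[-0.1,0,0.3],1.2],
    [[0,0,0],[-0.1,0,0],1.2]
  ]
}}

```text
t: 9.65
tcp_pos: [0.5527, -0.1175, 0.1424]
tcp_rot: [0.003, -0.159, 0.987, 0.001]
wrist_force: [13.0, 12.2, -1.2]
gripper_width: 0.0151
grip_force: 26.3
```

Call:
{"method": "play_rows", "body": {
  "deltas": [
    [[0,0,0],[0,-0.1,-0.7],1.2],
    [[0,0,0],[0,-0.25,-1.4],1.2],
    [[0,0,0],[0,-0.5,-2.1],1.2],
    [[0,0,0],[0,-0.85,-2.8],1.2],
    [[0,0,0],[0,-1.25,-3.4],1.2],
    [[0,0,0],[0,-1.75,-4],1.2],
    [[0,0,0],[0,-2.3,-4.5],1.2],
    [[0,0,0],[0,-2.95,-4.9],1.2],
    [[0,0,0],[0,-3.6,-5.25],1.2],
    [[0,0,0],[0,-4.3,-5.5],1.2],
    [[0,0,0],[0,-5.05,-5.7],1.2],
    [[0,0,0],[0,-5.8,-5.75],1.2]
  ]
}}

```text
t: 11.15
tcp_pos: [0.5701, -0.1739, 0.1995]
tcp_rot: [0.001, -0.158, 0.987, 0.0]
wrist_force: [7.2, 3.1, 3.8]
gripper_width: 0.0148
grip_force: 26.6
```

Run:
```python
from h import *
rows([arc(q) for q in np.arange(1,-.2,-.125)])
```

```text
turn [-0.     0.003 -0.   ] tcp [ 0.5701 -0.1739  0.1995] F [7.2 3.1 3.8] 11.15
[0.15, 0.09, -0.05]
[0.15, -0.66, -0.03]
[0.15, -1.4, 0.09]
[0.15, -2.12, 0.29]
[0.15, -2.81, 0.58]
[0.15, -3.46, 0.96]
[0.15, -4.06, 1.42]
[0.15, -4.59, 1.94]
[0.16, -5.05, 2.53]
[0.16, -5.44, 3.17]
```

Call:
{"method": "play_rows", "body": {
  "deltas": [
    [[0,0,0],[0,-0.65,0],1.2],
    [[0,0,0],[0,-1.4,0.1],1.2],
    [[0,0,0],[0,-2.1,0.3],1.2],
    [[0,0,0],[0,-2.8,0.6],1.2],
    [[0,0,0],[0,-3.45,0.95],1.2],
    [[0,0,0],[0,-4.05,1.4],1.2],
    [[0,0,0],[0,-4.6,1.95],1.2],
    [[0,0,0],[0,-5.05,2.5],1.2],
    [[0,0,0],[0,-5.15,2.75],1.2],
    [[0,0,0],[0,-5.15,2.75],1.2],
    [[0,0,0],[0,-5.15,2.75],1.2]
  ]
}}

```text
t: 12.52
tcp_pos: [0.585, -0.2218, 0.1723]
tcp_rot: [0.001, -0.158, 0.987, 0.001]
wrist_force: [-3.1, 13.3, 20.0]
gripper_width: 0.0152
grip_force: 28.9
```

Run:
```python
from h import *
rows([arc(0)])
a=read_camera("scene");b=read_camera("top")
cv2.imwrite("pics/c6.png",cv2.resize(np.hstack([b[120:270,300:450],a[90:240,280:430]])[:,:,::-1],None,fx=2.6,fy=2.6,interpolation=cv2.INTER_CUBIC))
```

```text
turn [0.002 0.002 0.   ] tcp [ 0.585  -0.2218  0.1723] F [-3.1 13.3 20. ] 12.525
[0.06, -0.04, -0.19]
```

View pics/c6.png

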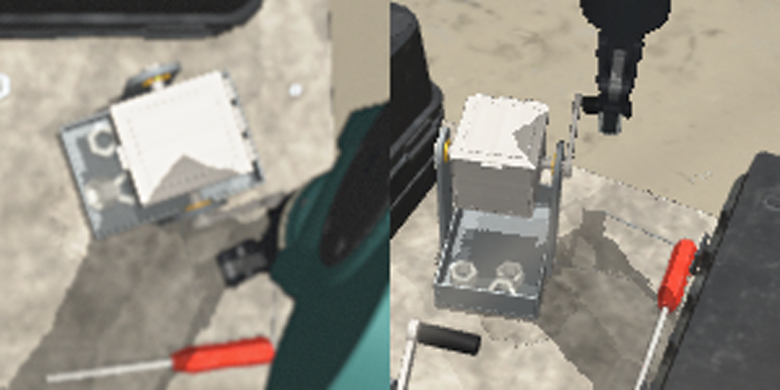

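The tin is upright on its stop with the lid shut. Three nuts are in the tray, at (103,137), (97,192) and (122,190) in the top half. Now I'll release and retreat upward.

Call:
{"method": "play_rows", "body": {
  "deltas": [
    [[0,0,0],[0,0.05,-0.1],3],
    [[0,0,0],[0,0.05,-0.1],5],
    [[0,0,0],[0,0.05,-0.1],6],
    [[0,0,0],[0,0.05,-0.1],6],
    [[0,0,0],[0,0.05,-0.1],6],
    [[0,0,0],[0,0.05,-2],6],
    [[0,0,0],[0,0.05,-5],6],
    [[0,0,0],[0,0.05,-9],6],
    [[0,0,0],[0.5,0.05,-13],6],
    [[0,0,0],[3,0.05,-16],6],
    [[0,0,0],[6,0.05,-16],6],
    [[0,0,0],[8,0.05,-16],6]
  ]
}}

```text
t: 14.12
tcp_pos: [0.5082, -0.2481, 0.3314]
tcp_rot: [0.0, -0.158, 0.987, -0.0]
wrist_force: [0.8, -0.3, 1.1]
gripper_width: 0.0602
grip_force: 0.0
```

Run:
```python
from h import *
rows([arc(0)])
a=read_camera("scene");b=read_camera("top")
for c in("top","scene"):
  R=np.array(camera_params(c)["R"]);t=np.array(camera_params(c)["t"])
  for d in search_frame(c,"nut_a")[:5]:print(c,d["score"],R.T@(np.array(d["position"])-t))
for c,im in(("scene",a),("top",b)):
  d=silhouettes(c,"deep_knob")[0];k=d["mask"]&(im.max(2)<70);v,u=np.nonzero(k);print(k.sum(),u.mean(),v.mean())
cv2.imwrite("pics/c7.png",cv2.resize(np.hstack([b[120:270,300:450],a[90:240,280:430]])[:,:,::-1],None,fx=2.6,fy=2.6,interpolation=cv2.INTER_CUBIC))
```

```text
turn [-0.001  0.    -0.001] tcp [ 0.5082 -0.2481  0.3314] F [ 0.8 -0.3  1.1] 14.125
[-8.05, 0.08, 15.72]
top 0.65 [ 0.62971256 -0.08811552  0.0190108 ]
top 0.42 [ 0.67574432 -0.09071807  0.01705553]
scene 0.63 [ 0.67816976 -0.09624949  0.02024016]
scene 0.4 [ 0.63469029 -0.12053758  0.01718985]
87 361.37931034482756 130.82758620689654
141 409.11347517730496 209.98581560283688
```

View pics/c7.png

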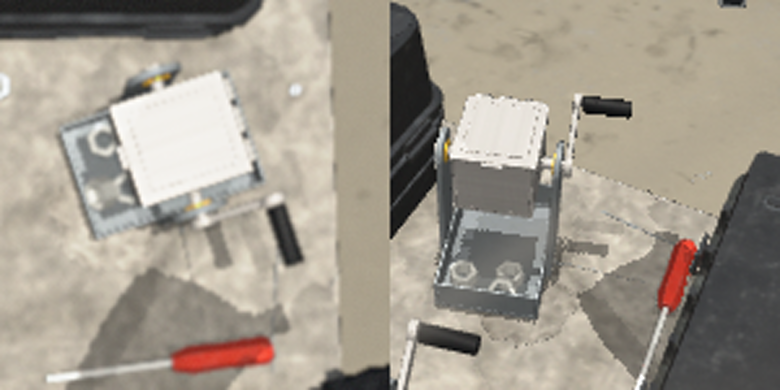

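The knob is back at its initial pixel position and the lid is shut. Three separate nuts lie in the tray, at about (0.677,-0.094), (0.630,-0.088) and (0.635,-0.120), and the gripper is clear.

```bash
python3 -c "
from workcell import *
print(hand_in())"
```

```text
the job is handed in; nothing more can be done
None
```

I turned the deep tin over and its three nuts fell into the catch tray; it is now back upright with the lid shut, the crank released and the shallow tin untouched, and the job is handed in.

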